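# Chock the rolling pin on the draining board

### The arm

A 6-joint arm with a two-finger parallel gripper is mounted at the origin on a cart in front of the work surface, level with it; the furniture and walls round the work are solid. World frame = base frame: x ahead of the robot, y to its left, z up, the work surface at z = 0. Lengths are in m, angles in rad, forces in N, time in s.
With the tool pointing down it reaches from about 0.425 to 1.125 m from the base axis. Payload 14.9 kg.
Tool frame: the origin (TCP) lies at the very end of the fingers, on their centre line; the grasp point (between the pads) lies 19 mm behind it (arm.grip_depth is the distance from the TCP to the grasp point, in m); z points along the fingers, y is the line along which they close (so a half turn about z gives the same grasp; the last joint's range is limited). The gripper opens to 91 mm and grips with 3 to 60 N. Pads are 32 mm wide; open, the fingers measure 118 mm over their backs; the gripper's body (76 mm by 178 mm) begins 60 mm behind the grasp point.
Start: joints at [-1.349, 0.379, 1.734, -0, 1.028, -0.033], TCP at [0.176, -0.677, 0.214] pointing down, gripper open.
Joint ranges: [-2.77, 2.77], [-0.74, 2.19], [0, 2.66], [-1.06, 4.2], [0.31, 2.87], [-3.08, 3.08]. Speed limits (rad/s): [1.89, 1.89, 2.39, 3.14, 3.14, 3.14].

### API

Orientations are given as a unit quaternion [x, y, z, w].
In Python, from bench import arm gives the robot as it stands.
- The arm moves only by the tool step_arm, never from a script. Its argument "targets" is one flat list of numbers, 7 for each row, row after row: the opening, from 0 (shut) to 1 (fully open), then the shift along the tool's x, y, z in cm, then the turn, a rotation vector about the tool's x, y, z in rad. In form: [gripper, dx, dy, dz, ax, ay, az, gripper, dx, dy, dz, ax, ay, az, ...]. A call has exactly 5 rows; each row is the pose to reach, as a shift and turn from the pose commanded when the call began, along the tool's axes at that moment; what a row does not reach only later rows make up. A row lasts 1/8 s, in which the tool goes at most 62.5 mm and 10.7 degrees, less where a joint would pass 70% of its speed; a pose out of reach is approached as far as the arm can. A call with a gripper value outside its range is refused whole. The fingers move at their own pace and stop on an object; the grip force is fixed at half the most. Time passes only in rows, so rows that repeat a pose let the fingers close, or fill a call up. It gives the time, the measured TCP pose, the force, the opening and the grip force at its end, in the units of the state.
- arm.state(): the state, without advancing time (a new reading comes with each control period).
- arm.snapshot(name): name is "scene" or "top" or "wrist"; returns a dict with "color" (420x560x3 uint8, red, green, blue), "intrinsics" (3x3 intrinsics, pixels), "world_from_camera" (4x4, takes a point from camera to world coordinates). Camera axes: x right, y up, looking along -z (the intrinsics and any distortion apply to the point x, -y, -z); pixel columns grow to the right and rows downward; lengths in m; the calibration is good to about 2 mm. A picture is of the moment at which its call begins. There is no depth.
- arm.close_job(): hands the job in; it is judged then, once.
The state is a dict: "time": time; "q": joint angles; "qvel": joint speeds; "joint_efforts": joint torques, N m; "position": TCP position; "orientation": TCP orientation; "contact_force": force on the tool from outside, world axes, zero at the start; "moment": the same for the moment, N m; "grip_width": opening from 0.0 (shut) to 1.0 (fully open); "gripper_force": force on a finger pad.
Only numpy, scipy, OpenCV 4.12 (cv2) and the standard library are available. Lean on these libraries where they do the work, as an engineer would, in place of code of your own. Each camera call takes 0.05 s, during which the arm holds its last target. There are 200 camera calls.

### The job

The washed rolling pin has to dry on the sloping draining board, but it would roll straight off. First set the wooden wedge flat on about the middle of the board, square to the slope with its thin edge uphill; then lay the pin across the board on the uphill side of the wedge, centred on it and resting against its ramp, and let go so that it stays there. Lower the pin gently, do not let it drop or run down the slope onto the wedge, and leave the other things where they are.

Things in the scene. Friction and masses are not known exactly. Their poses are not given: they have to be found in the camera images.
- drain_board: fixed grey plastic draining board with groove stripes down the slope, 200 mm long (x), 240 mm wide (y). Origin on the worktop under its middle; x is level and points to the high edge (uphill), z up. Its flat top rises 0.12 rad (6.9 deg) to +x: 10 mm above the worktop at the low edge, 34 mm at the high edge. Rims 8 mm wide: 6 mm high at both sides, 10 mm at the high edge; low edge open.
- board_mid (a point): middle of the board's sloping top face (on the surface, 22 mm above the worktop; the low edge roughly faces the robot)
- board_high (a point): point on the top face at the middle of the high edge, just before its rim
- rolling_pin: wooden rolling pin, free to roll: barrel 56 mm in diameter, 130 mm long, a 25 mm thick, 30 mm long handle at each end; 0.2 to 0.42 kg. Origin: centre of the barrel on its axis; x along the axis. Starts on the worktop left or right of the board; grip across the barrel. Resting against the wedge's ramp, its axis is 28 mm off the board's top and 40 mm uphill of the wedge's origin.
- wedge: loose wooden wedge: 70 mm long (x), 60 mm wide (y, upright sides to grip), 16 mm high. Origin: centre of its underside. Thin edge at x = +35 mm; the ramp climbs to full height at x = -5 mm, then a flat top. Starts flat on the worktop across the board from the pin, thin edge roughly away from the robot. Fingers holding the pin with tips at most 10 mm below its axis clear the seated wedge.
- tub: small white yoghurt-style tub, 72 mm wide, 72 mm tall; bystander, origin at the middle of its underside
- mug: mug with handle, 95 mm tall; bystander, origin at the middle of its underside
- flat_tin: flat round food tin, 86 mm across, 40 mm tall; bystander, origin at the middle of its underside
- spice_jar: slim spice jar with black cap, 41 mm across, 105 mm tall; bystander, origin at the middle of its underside
- mill: wooden pepper mill, 58 mm across, 170 mm tall; bystander, origin at the middle of its underside
- lemon: lemon, 71 x 53 x 51 mm; bystander, origin at the middle of its underside
- soap: bottle of washing-up liquid, 49 x 82 mm, 210 mm tall; bystander, origin at the middle of its underside
Mind the look-alikes: they are no part of the job. Of the things that look like the wedge, the smaller one is meant.

How it is judged:
By the outcome, as a careful person would: the job done as asked, in the order asked, and still so for the second after the job is handed in, with the robot touching nothing.
It also fails if it takes over 72 s, if anything falls off the work surface, if the arm or the gripper's body presses on something with over 40 N, if the wrist force passes 120 N, or if a joint passes its speed limit or range.

## Working session

There is one attempt and no reset: what is moved stays moved. The work goes in short steps, Python scripts to look and compute and a tool call to move; the robot and the scene stay as the last step left them, time stands still between calls to the robot, and variables do not carry over. Pictures are saved under pics/ and viewed, at most 12 in all, crops included, and the job is handed in when it is done.

Besides the shell and the picture viewer there is one more tool, called after "Request:" as a command line: name --argument value ..., lists and objects as JSON in quotes. step_arm: Moves the arm, as the interface text tells. Its arguments: {"type":"object","properties":{"targets":{"type":"array"}},"required":["targets"]}

```bash
mkdir -p pics; ls; cat > h.py <<'E'
import numpy as np, cv2
from bench import arm
from scipy.spatial.transform import Rotation as R
def snap(n,f):
    s=arm.snapshot(n); cv2.imwrite('pics/'+f,s['color'][:,:,::-1]); np.savez('pics/'+f+'.npz',**{k:np.array(s[k]) for k in('color','intrinsics','world_from_camera')}); return s
def load(f): return dict(np.load('pics/'+f+'.npz'))
def ray(s,u,v):
    K=np.array(s['intrinsics']);T=np.array(s['world_from_camera'])
    d=np.linalg.inv(K)@[u,v,1]; d=T[:3,:3]@(d*[1,-1,-1]); return T[:3,3],d/np.linalg.norm(d)
def onz(s,u,v,z=0):
    o,d=ray(s,u,v); return o+d*(z-o[2])/d[2]
def proj(s,p):
    K=np.array(s['intrinsics']);T=np.array(s['world_from_camera'])
    c=T[:3,:3].T@(np.array(p)-T[:3,3]); c=c*[1,-1,-1]; c=K@c; return c[:2]/c[2]
E
python3 - <<'E'
from h import *
a=snap('scene','s1.png');b=snap('top','t1.png')
for s in(a,b): print(np.round(s['world_from_camera'],3),s['intrinsics'])
print([k for k in a]); print(arm.state())
E
```

```text
pics
[[-0.866  0.257 -0.429 -0.113]
 [-0.5   -0.447  0.741  1.149]
 [-0.002  0.857  0.516  0.786]
 [ 0.     0.     0.     1.   ]] [[418.7206467    0.         280.49064622]
 [  0.         418.7206467  204.3587906 ]
 [  0.           0.           1.        ]]
[[ 0.024  0.987 -0.159  0.318]
 [-0.999  0.027  0.018  0.141]
 [ 0.022  0.158  0.987  1.311]
 [ 0.     0.     0.     1.   ]] [[409.30393442   0.         280.95871807]
 [  0.         409.30393442 216.7219124 ]
 [  0.           0.           1.        ]]
['color', 'intrinsics', 'world_from_camera']
{'time': 0.1, 'q': array([-1.34931132e+00,  3.79320408e-01,  1.73472285e+00,  8.12905133e-06,
        1.02847558e+00, -3.33407309e-02]), 'qvel': array([ 0.00028405,  0.00010912, -0.00224939,  0.00024909,  0.00013907,
        0.00093689]), 'joint_efforts': array([ 3.10686175e-06, -7.65038824e+01, -4.35295737e+01,  6.51622284e-02,
        3.98269237e-02, -2.15403350e-05]), 'position': array([ 0.1763463 , -0.67706504,  0.21337858]), 'orientation': array([ 9.91894116e-01,  1.27066316e-01, -4.00350890e-05, -4.61373670e-04]), 'contact_force': array([ 0.00336259, -0.22995514, -0.66933496]), 'moment': array([-0.03985123, -0.03761229,  0.01087642]), 'gripper_force': 0.0, 'grip_width': 0.9996836150397889}
```

View pics/t1.png

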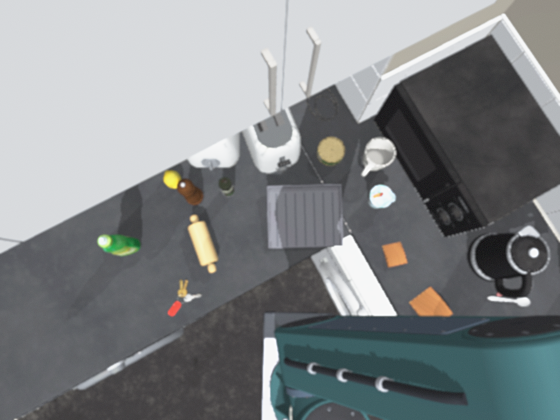

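View pics/s1.png

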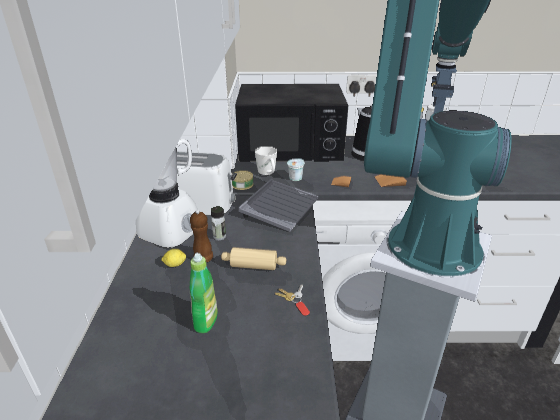

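The top view shows the board at about (306,217), the pin at (203,245), and two orange-brown wedge-like things at (395,255) (smaller) and (430,303) (larger). By the size rule, (395,255) should be the one; I'll enlarge to confirm.

```bash
python3 - <<'E'
from h import *
s=load('t1.png'); im=s['color']
cv2.imwrite('pics/c1.png',cv2.resize(im[165:325,250:460],None,fx=3.75,fy=3.75,interpolation=cv2.INTER_CUBIC)[:,:,::-1])
hsv=cv2.cvtColor(im,cv2.COLOR_RGB2HSV)
for nm,lo,hi in(('wedge',(5,120,60),(18,255,255)),('pin',(10,60,130),(28,200,255))):
    m=cv2.inRange(hsv,lo,hi)
    for c in cv2.findContours(m,cv2.RETR_EXTERNAL,cv2.CHAIN_APPROX_NONE)[0]:
        if cv2.contourArea(c)<120: continue
        r=cv2.minAreaRect(c); b=cv2.boxPoints(r)
        z=.008 if nm=='wedge' else .028
        W=np.array([onz(s,*p,z)[:2] for p in b])
        print(nm,np.round(r[0]),np.round(b).tolist(),W.mean(0).round(3),np.linalg.norm(np.diff(W,axis=0),axis=1).round(3),W.round(3).tolist())
E
```

```text
wedge [431. 307.] [[409.0, 303.0], [431.0, 285.0], [452.0, 312.0], [430.0, 330.0]] [ 0.253 -0.359] [0.091 0.104 0.09 ] [[0.266, -0.291], [0.321, -0.363], [0.239, -0.427], [0.185, -0.355]]
wedge [394. 254.] [[382.0, 246.0], [401.0, 241.0], [407.0, 262.0], [388.0, 267.0]] [ 0.417 -0.248] [0.062 0.07  0.062] [[0.442, -0.209], [0.46, -0.269], [0.392, -0.286], [0.375, -0.227]]
wedge [190. 192.] [[174.0, 187.0], [185.0, 176.0], [205.0, 196.0], [194.0, 207.0]] [0.603 0.416] [0.05  0.094 0.05 ] [[0.616, 0.467], [0.654, 0.434], [0.589, 0.365], [0.552, 0.399]]
pin [430. 307.] [[408.0, 302.0], [430.0, 284.0], [453.0, 313.0], [431.0, 331.0]] [ 0.254 -0.35 ] [0.09 0.11 0.09] [[0.268, -0.28], [0.325, -0.351], [0.24, -0.42], [0.184, -0.35]]
pin [394. 254.] [[381.0, 245.0], [401.0, 240.0], [407.0, 263.0], [388.0, 268.0]] [ 0.416 -0.242] [0.065 0.074 0.065] [[0.442, -0.201], [0.461, -0.263], [0.389, -0.283], [0.37, -0.221]]
pin [202. 243.] [[183.0, 218.0], [201.0, 211.0], [222.0, 269.0], [204.0, 275.0]] [0.434 0.362] [0.059 0.194 0.058] [[0.513, 0.427], [0.535, 0.371], [0.356, 0.298], [0.335, 0.352]]
pin [171. 179.] [[160.0, 185.0], [165.0, 169.0], [181.0, 173.0], [176.0, 190.0]] [0.637 0.474] [0.056 0.053 0.056] [[0.616, 0.506], [0.671, 0.494], [0.657, 0.443], [0.603, 0.454]]
pin [331. 150.] [[318.0, 137.0], [344.0, 137.0], [344.0, 162.0], [318.0, 162.0]] [ 0.752 -0.04 ] [0.086 0.085 0.085] [[0.793, 0.003], [0.796, -0.083], [0.71, -0.083], [0.708, 0.002]]
```

View pics/c1.png

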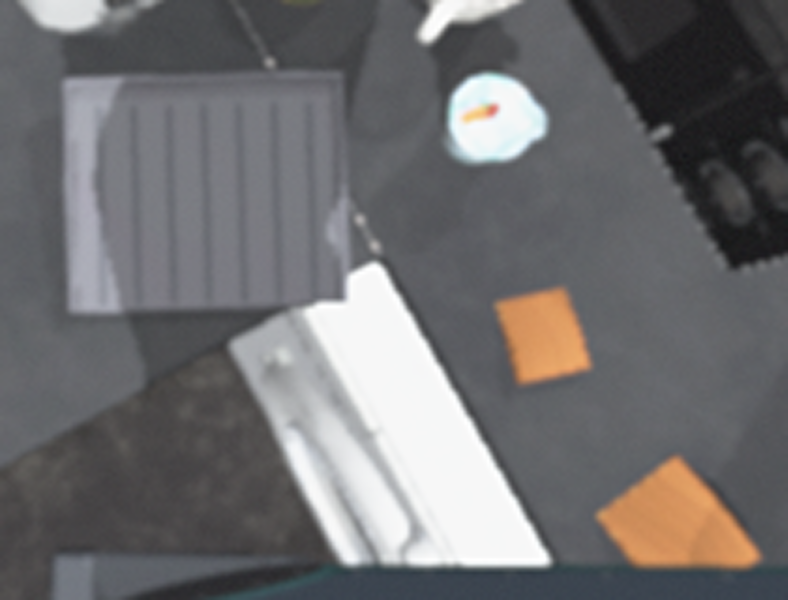

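Enlarged crop: the object at (395,255) measures 62×70 mm (wedge is 60×70), the other about 90×105, so the smaller one is the wedge. Board corners in the crop are at (65,78), (343,72), (346,298), (68,313), with stripes along image-vertical.

```bash
cat >> h.py <<'E'
def shift(pos,yaw,st=None):
    "cm shift in tool axes and z-turn to reach TCP pos with tool x at world yaw, pointing down"
    st=st or arm.state(); r=R.from_quat(st['orientation']); 
    d=r.inv().apply(np.array(pos)-st['position'])*100
    t=R.from_euler('z',yaw)*R.from_rotvec([np.pi,0,0]); print('shift cm',d.round(2),'turn',(r.inv()*t).as_rotvec().round(3))
E
python3 - <<'E'
from h import *
s=load('t1.png')
c=np.array([(65,78),(343,72),(346,298),(68,313)])/3.75+[250,165]-.4
zs=[.044,.044,.016,.016]  # high-left, high-right, low-right, low-left
W=np.array([onz(s,*p,z) for p,z in zip(c,zs)])
print(W.round(3),np.linalg.norm(W-np.roll(W,-1,0),axis=1).round(3),W.mean(0).round(3))
e=W[0]+W[1]-W[2]-W[3]; f=W[0]+W[3]-W[1]-W[2]
print('yaw',np.arctan2(e[1],e[0]),np.arctan2(-f[0],f[1]))
shift([.40,-.26,.33],.26)
E
```

```text
[[ 0.621  0.165  0.044]
 [ 0.633 -0.071  0.044]
 [ 0.444 -0.078  0.016]
 [ 0.425  0.157  0.016]] [0.236 0.192 0.236 0.199] [0.531 0.043 0.03 ]
yaw 0.039319882182073294 0.06518864135566572
shift cm [ 32.16 -34.73 -11.63] turn [-0.001 -0.    -0.005]
```

Request:
step_arm --targets '[1,0,0,-6,0,0,0,1,0,0,-14,0,0,0,1,10,-10,-15,0,0,0,1,20,-20,-13,0,0,0,1,25,-25,-12,0,0,0]'

```text
time: 0.72
position: [0.2712, -0.5151, 0.3435]
orientation: [0.992, 0.127, 0.0, 0.0]
contact_force: [1.6, 0.3, 0.1]
grip_width: 1.001
gripper_force: 0.0
```

Request:
step_arm --targets '[1,4,-4,2,0,0,0,1,8,-9,4,0,0,0,1,13,-15,6,0,0,0,1,18,-21,9,0,0,0,1,18,-21,9,0,0,0]'

```text
time: 1.35
position: [0.3921, -0.2659, 0.2526]
orientation: [0.992, 0.127, -0.0, -0.0]
contact_force: [0.9, -0.9, 0.7]
grip_width: 1.0
gripper_force: 0.0
```

```bash
python3 - <<'E'
from h import *
s=snap('wrist','w1.png'); st=arm.state(); print(st['position'],np.round(s['world_from_camera'],3),s['intrinsics'])
im=s['color'];hsv=cv2.cvtColor(im,cv2.COLOR_RGB2HSV)
m=cv2.inRange(hsv,(5,110,60),(18,255,255))
for c in cv2.findContours(m,cv2.RETR_EXTERNAL,cv2.CHAIN_APPROX_NONE)[0]:
    if cv2.contourArea(c)<800: continue
    r=cv2.minAreaRect(c); b=cv2.boxPoints(r); W=np.array([onz(s,*p,.008)[:2] for p in b])
    a=cv2.approxPolyDP(c,8,True)[:,0]
    print(b.round().tolist(),W.mean(0).round(4),np.linalg.norm(np.diff(W,axis=0),axis=1).round(3),W.round(3).tolist(),'poly',a.tolist())
shift([.417,-.248,.005],.26)
E
```

```text
[ 0.39238115 -0.26290654  0.25086823] [[ 0.253  0.938  0.237  0.459]
 [-0.968  0.245  0.062 -0.248]
 [ 0.    -0.245  0.97   0.424]
 [ 0.     0.     0.     1.   ]] [[321.26527184   0.         279.26728909]
 [  0.         321.26527184 202.83357414]
 [  0.           0.           1.        ]]
[[287.0, 289.0], [358.0, 289.0], [358.0, 318.0], [287.0, 318.0]] [ 0.2271 -0.3732] [0.102 0.047 0.104] [[0.237, -0.317], [0.262, -0.416], [0.218, -0.43], [0.191, -0.33]] poly [[287, 289], [299, 318], [289, 289], [327, 291], [317, 294], [322, 316], [310, 318], [358, 310], [351, 289]]
[[248.0, 125.0], [296.0, 125.0], [296.0, 181.0], [248.0, 181.0]] [ 0.4178 -0.249 ] [0.06  0.071 0.063] [[0.445, -0.211], [0.46, -0.269], [0.391, -0.288], [0.375, -0.227]] poly [[249, 125], [248, 179], [293, 181], [295, 126]]
shift cm [ 2.79 -0.74 24.59] turn [-0.003  0.001 -0.004]
```

View pics/w1.png

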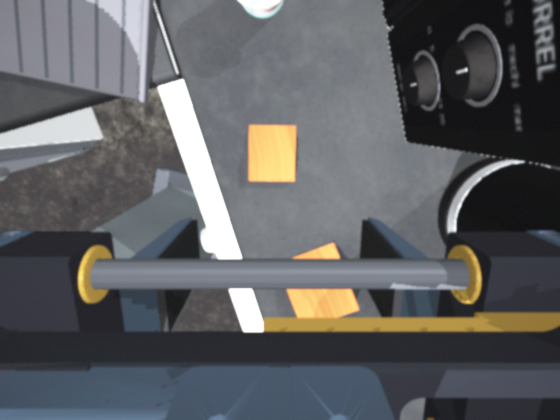

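Wrist view: wedge at (272,153), square and aligned with the fingers; the larger look-alike is at (325,280). Both views agree on the wedge at (0.418, −0.249), yaw 0.26. I'll descend partway and check its profile from the scene view.

Request:
step_arm --targets '[1,2,-0.7,5,0,0,0,1,2,-0.7,10,0,0,0,1,2,-0.7,15,0,0,0,1,2,-0.7,19,0,0,0,1,2,-0.7,19,0,0,0]'

```text
time: 2.02
position: [0.4078, -0.2552, 0.0614]
orientation: [0.992, 0.127, -0.002, -0.002]
contact_force: [0.1, 0.5, 0.4]
grip_width: 1.003
gripper_force: 0.0
```

```bash
python3 - <<'E'
from h import *
im=load('s1.png')['color']; A=cv2.resize(im[165:200,315:375],None,fx=12,fy=12,interpolation=cv2.INTER_CUBIC)
cv2.imwrite('pics/c2.png',A[:,:,::-1])
s=load('s1.png')
for lab,x in(('thin away',.035),('robot side',-.035)):
    for y in(-.03,.03):
        p=np.array([.418,-.249,0])+R.from_euler('z',.26).apply([x,y,0]); print(lab,y,((proj(s,p)-[315,165])*12).round(), ((proj(s,p+[0,0,.016])-[315,165])*12).round())
shift([.410,-.251,.004],.26)
E
```

```text
thin away -0.03 [218. 155.] [221. 113.]
thin away 0.03 [190. 237.] [193. 193.]
robot side -0.03 [425. 180.] [429. 137.]
robot side 0.03 [403. 263.] [407. 219.]
shift cm [ 0.34 -0.33  5.74] turn [-0.004  0.004 -0.005]
```

View pics/c2.png

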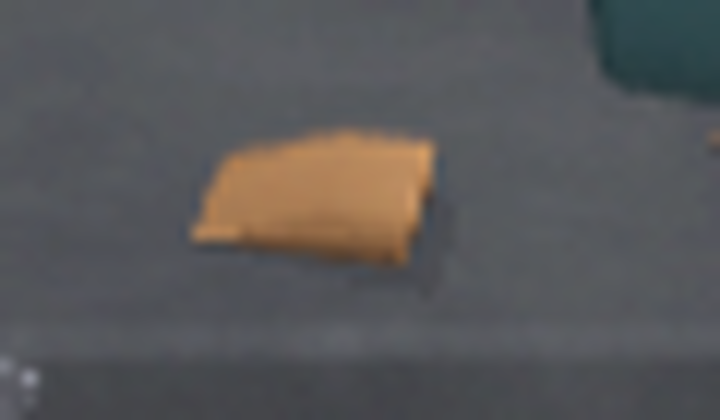

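The crop shows the thin edge at left (190,237) and the tall end at (407,219), so the thin edge points away from the robot, as predicted. Descending and gripping.

Request:
step_arm --targets '[1,0.3,-0.2,3,0,0,0,1,0.3,-0.2,5,0,0,0,1,0.3,-0.2,5.7,0,0,0,1,0.3,-0.2,5.7,0,0,0,0.6,0.3,-0.2,5.7,0,0,0]'

```text
time: 2.65
position: [0.4126, -0.2542, 0.0077]
orientation: [0.992, 0.127, 0.001, 0.001]
contact_force: [0.6, 1.2, -0.2]
grip_width: 0.924
gripper_force: 0.0
```

Request:
step_arm --targets '[0.5,0,0,0,0,0,0,0.5,0,0,0,0,0,0,0.5,0,0,0,0,0,0,0.5,0,0,0,0,0,0,0.5,0,0,0,0,0,0]'

```text
time: 3.28
position: [0.4119, -0.2537, 0.0068]
orientation: [0.992, 0.127, -0.0, -0.0]
contact_force: [-2.4, 0.9, 5.6]
grip_width: 0.656
gripper_force: 30.0
```

```bash
python3 - <<'E'
from h import *
st=arm.state(); print(st['position'],st['grip_width'],st['gripper_force'],R.from_quat(st['orientation']).as_matrix().round(3).tolist())
shift([.531-.008,.043,.25],.05)
E
```

```text
[ 0.41194349 -0.25367214  0.00675304] 0.6560351099401118 30.001234710216522 [[0.968, 0.252, -0.0], [0.252, -0.968, 0.0], [-0.0, -0.0, -1.0]]
shift cm [ 18.22 -25.91 -24.32] turn [-0.     0.     0.205]
```

Request:
step_arm --targets '[0.5,0,0,-3,0,0,0,0.5,0,0,-8,0,0,0,0.5,1,-3,-13,0,0,0.04,0.5,3,-7,-17,0,0,0.08,0.5,5,-12,-20,0,0,0.12]'

```text
time: 3.9
position: [0.4305, -0.1241, 0.2085]
orientation: [0.998, 0.066, 0.001, 0.0]
contact_force: [1.0, -0.2, -1.4]
grip_width: 0.653
gripper_force: 30.0
```

```bash
python3 - <<'E'
from h import *
st=arm.state(); print(st['gripper_force'])
shift([.45,.02,.26],.05)
E
```

```text
29.998057186603546
shift cm [  3.84 -14.03  -5.16] turn [ 0.001 -0.002  0.082]
```

Request:
step_arm --targets '[0.5,1,-4,-2,0,0,0.03,0.5,2.5,-9,-4,0,0,0.06,0.5,3.5,-14,-5,0,0,0.08,0.5,3.5,-14,-5,0,0,0.08,0.5,3.5,-14,-5,0,0,0.08]'

```text
time: 4.53
position: [0.4456, 0.0184, 0.2562]
orientation: [1.0, 0.028, -0.0, 0.0]
contact_force: [0.4, 0.1, -0.7]
grip_width: 0.654
gripper_force: 30.0
```

```bash
python3 - <<'E'
from h import *
st=arm.state(); print(st['position'],st['gripper_force'])
s=snap('wrist','w2.png'); print(np.round(s['world_from_camera'],3))
for x in(-.1,.1):
  for y in(-.12,.12):
    p=np.array([.531,.043,0])+R.from_euler('z',.05).apply([x,y,.016 if x<0 else .044]); print(x,y,proj(s,p).round())
E
```

```text
[0.44562227 0.018384   0.25624726] 29.999712109565735
[[ 0.056  0.968  0.244  0.514]
 [-0.998  0.054  0.014  0.023]
 [ 0.001 -0.245  0.97   0.427]
 [ 0.     0.     0.     1.   ]]
-0.1 -0.12 [356. 187.]
-0.1 0.12 [172. 186.]
0.1 -0.12 [374.   9.]
0.1 0.12 [149.   7.]
```

View pics/w2.png

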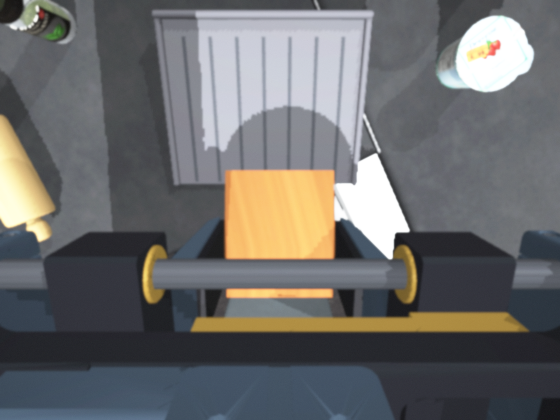

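Wrist view: wedge held square. Board corners are at roughly (154,12), (372,12), (358,185), (174,185).

```bash
python3 - <<'E'
from h import *
s=load('w2.png')
P=[((154,11.5),.043),((372,11.5),.043),((358.5,185),.016),((174,185),.016)]
W=np.array([onz(s,*p,z) for p,z in P]); print(W.round(4).tolist(),np.linalg.norm(W-np.roll(W,-1,0),axis=1).round(3),W.mean(0).round(4))
e=W[0]+W[1]-W[2]-W[3]; f=W[0]+W[3]-W[1]-W[2]; print(np.arctan2(e[1],e[0]),np.arctan2(-f[0],f[1]))
# groove lines: dark minima along two rows
g=cv2.cvtColor(s['color'],cv2.COLOR_RGB2GRAY).astype(float)
for r in(50,90):
    row=cv2.GaussianBlur(g[r-4:r+5].mean(0)[None],(0,0),1)[0]; k=cv2.GaussianBlur(row[None],(0,0),6)[0]-row
    print(r,[ (i,round(k[i],1)) for i in range(160,375) if k[i]>4 and k[i]==k[i-3:i+4].max()])
E
```

```text
[[0.6212, 0.1631, 0.043], [0.6342, -0.0703, 0.043], [0.4402, -0.0849, 0.016], [0.4269, 0.155, 0.016]] [0.234 0.196 0.24  0.196] [0.5306 0.0407 0.0295]
0.05827015143665211 0.0556562057254272
50 [(164, np.float64(5.6)), (184, np.float64(22.6)), (196, np.float64(18.2)), (210, np.float64(27.4)), (237, np.float64(30.6)), (263, np.float64(30.6)), (289, np.float64(29.2)), (316, np.float64(29.9)), (342, np.float64(30.8)), (362, np.float64(26.3)), (372, np.float64(25.0))]
90 [(169, np.float64(4.9)), (188, np.float64(22.1)), (199, np.float64(18.6)), (213, np.float64(27.4)), (238, np.float64(28.2)), (264, np.float64(29.0)), (289, np.float64(29.8)), (314, np.float64(29.3)), (339, np.float64(28.3)), (359, np.float64(22.4)), (368, np.float64(23.9))]
```

```bash
cat >> h.py <<'E'
B=np.array([.531,.042,0]);BY=.057;SL=.12
RB=R.from_euler('z',BY)*R.from_euler('y',-SL)
def bpt(x,y,h): return B+[0,0,.022]+RB.apply([x,y,h])
def shiftR(pos,t):
    st=arm.state(); r=R.from_quat(st['orientation'])
    print('shift cm',(r.inv().apply(np.array(pos)-st['position'])*100).round(2),'turn',(r.inv()*t).as_rotvec().round(3),'F',st['contact_force'].round(1),'P',st['position'].round(4))
TB=RB*R.from_rotvec([np.pi,0,0])
E
python3 - <<'E'
from h import *
shiftR(bpt(-.007,0,.0068+.04),TB); print(bpt(0,0,0),bpt(.09,0,0))
E
```

```text
shift cm [ 7.41 -1.94 18.85] turn [ 0.     0.121 -0.002] F [ 0.  -0.5 -1.2] P [0.4456 0.0179 0.2562]
[0.531 0.042 0.022] [0.62020766 0.04709035 0.0327741 ]
```

Request:
step_arm --targets '[0.5,2,-0.5,4,0,0.03,0,0.5,4,-1,9,0,0.06,0,0.5,6,-1.5,14,0,0.09,0,0.5,7.4,-1.9,17,0,0.12,0,0.5,7.4,-1.9,18.9,0,0.12,0]'

```text
time: 5.2
position: [0.5183, 0.0403, 0.0654]
orientation: [0.998, 0.027, 0.059, -0.002]
contact_force: [0.3, -0.0, -1.2]
grip_width: 0.656
gripper_force: 30.0
```

Request:
step_arm --targets '[0.5,0,0,0,0,0,0,0.5,0,0,0,0,0,0,0.5,0,0,0,0,0,0,0.5,0,0,0,0,0,0,0.5,0,0,0,0,0,0]'

```text
time: 5.82
position: [0.519, 0.0415, 0.0679]
orientation: [0.998, 0.027, 0.06, -0.002]
contact_force: [0.7, 0.5, -1.0]
grip_width: 0.654
gripper_force: 30.0
```

```bash
python3 - <<'E'
from h import *
shiftR(bpt(-.007,0,.0068),TB)
E
```

```text
shift cm [-0.06  0.02  4.02] turn [ 0.    -0.001 -0.002] F [ 0.7  0.5 -1. ] P [0.519  0.0415 0.0679]
```

Request:
step_arm --targets '[0.5,-0.1,0,2,0,0,0,0.5,-0.1,0,3.2,0,0,0,0.5,-0.1,0,3.6,0,0,0,0.5,-0.1,0,3.8,0,0,0,0.5,-0.1,0,3.8,0,0,0]'

```text
time: 6.45
position: [0.5225, 0.0417, 0.0299]
orientation: [0.998, 0.027, 0.06, -0.002]
contact_force: [0.1, 0.2, -0.3]
grip_width: 0.652
gripper_force: 30.0
```

Request:
step_arm --targets '[0.5,0,0,0.1,0,0,0,0.5,0,0,0.1,0,0,0,0.5,0,0,0.2,0,0,0,0.5,0,0,0.2,0,0,0,0.5,0,0,0.2,0,0,0]'

```text
time: 7.08
position: [0.5226, 0.0417, 0.0277]
orientation: [0.998, 0.027, 0.06, -0.002]
contact_force: [-0.3, 0.2, 0.1]
grip_width: 0.658
gripper_force: 30.0
```

Request:
step_arm --targets '[0.5,0,0,0.05,0,0,0,0.5,0,0,0.1,0,0,0,0.5,0,0,0.1,0,0,0,0.5,0,0,0.15,0,0,0,0.5,0,0,0.15,0,0,0]'

```text
time: 7.7
position: [0.5227, 0.0417, 0.0275]
orientation: [0.998, 0.027, 0.06, -0.002]
contact_force: [-16.3, -0.5, 38.7]
grip_width: 0.657
gripper_force: 30.0
```

Request:
step_arm --targets '[0.5,0,0,-0.1,0,0,0,0.5,0,0,-0.1,0,0,0,0.8,0,0,-0.1,0,0,0,1,0,0,-0.1,0,0,0,1,0,0,-0.1,0,0,0]'

```text
time: 8.32
position: [0.5226, 0.0417, 0.0271]
orientation: [0.998, 0.027, 0.06, -0.002]
contact_force: [0.5, 0.4, -0.6]
grip_width: 0.951
gripper_force: 0.0
```

Request:
step_arm --targets '[1,0,0,0,0,0,0,1,0,0,-0.5,0,0,0,1,0,0,-3,0,0,0,1,0,0,-8,0,0,0,1,-2,0,-14,0,0,0]'

```text
time: 8.95
position: [0.4865, 0.0397, 0.1647]
orientation: [0.998, 0.027, 0.06, -0.002]
contact_force: [0.1, -0.5, 0.5]
grip_width: 1.001
gripper_force: 0.0
```

Request:
step_arm --targets '[1,-2,0,-4,0,0,0,1,-4,0,-6,0,0,0,1,-6,0,-6,0,0,0,1,-6,0,-6,0,0,0,1,-6,0,-6,0,0,0]'

```text
time: 9.57
position: [0.4198, 0.0361, 0.2148]
orientation: [0.998, 0.027, 0.059, -0.002]
contact_force: [0.9, -0.4, -0.3]
grip_width: 1.0
gripper_force: 0.0
```

```bash
python3 - <<'E'
from h import *
s=snap('wrist','w3.png'); t=snap('top','t3.png')
print('pred origin px',proj(s,bpt(0,0,.0)).round(),[proj(s,bpt(x,y,h)).round().tolist() for x,y,h in((.035,.03,0),(.035,-.03,0),(-.035,-.03,.016),(-.035,.03,.016))])
for q,n in((s,'w'),(t,'t')):
    hsv=cv2.cvtColor(q['color'],cv2.COLOR_RGB2HSV); m=cv2.inRange(hsv,(5,110,60),(18,255,255))
    for c in cv2.findContours(m,cv2.RETR_EXTERNAL,cv2.CHAIN_APPROX_NONE)[0]:
        if cv2.contourArea(c)<200: continue
        b=cv2.boxPoints(cv2.minAreaRect(c)); W=np.array([onz(q,*p,.032)[:2] for p in b])
        print(n,b.round().tolist(),W.mean(0).round(4),np.linalg.norm(np.diff(W,axis=0),axis=1).round(3),cv2.approxPolyDP(c,4,True)[:,0].tolist(),[np.degrees(np.arctan2(*(W[i+1]-W[i])[::-1])).round(1) for i in(0,1)])
# pin
hsv=cv2.cvtColor(t['color'],cv2.COLOR_RGB2HSV); m=cv2.inRange(hsv,(10,60,130),(28,200,255))
m=cv2.morphologyEx(m,cv2.MORPH_OPEN,np.ones((13,13),np.uint8))
for c in cv2.findContours(m,cv2.RETR_EXTERNAL,cv2.CHAIN_APPROX_NONE)[0]:
    b=cv2.boxPoints(cv2.minAreaRect(c)); W=np.array([onz(t,*p,.03)[:2] for p in b]); print('pin?',b.round().tolist(),W.mean(0).round(4),np.linalg.norm(np.diff(W,axis=0),axis=1).round(3),W.round(3).tolist())
shiftR([.40,.33,.30],R.from_euler('z',.057)*R.from_rotvec([np.pi,0,0]))
E
```

```text
pred origin px [280. 104.] [[252.0, 71.0], [307.0, 71.0], [307.0, 137.0], [253.0, 137.0]]
w [[252.0, 136.0], [252.0, 72.0], [307.0, 72.0], [307.0, 136.0]] [0.5293 0.0423] [0.068 0.059 0.068] [[253, 72], [253, 136], [305, 136], [306, 72], [284, 72], [296, 74], [306, 115], [263, 128], [261, 97], [269, 108], [272, 74], [280, 89], [281, 72]] [np.float64(2.5), np.float64(-86.9)]
t [[409.0, 302.0], [432.0, 285.0], [453.0, 313.0], [430.0, 330.0]] [ 0.2538 -0.3498] [0.092 0.104 0.091] [[429, 287], [410, 303], [431, 329], [451, 311]] [np.float64(-53.0), np.float64(-142.8)]
t [[296.0, 206.0], [314.0, 206.0], [314.0, 226.0], [296.0, 226.0]] [0.5284 0.042 ] [0.057 0.064 0.057] [[297, 206], [296, 226], [313, 226], [312, 206]] [np.float64(-88.4), np.float64(-179.4)]
t [[174.0, 187.0], [185.0, 176.0], [205.0, 196.0], [194.0, 207.0]] [0.5974 0.411 ] [0.049 0.092 0.049] [[181, 180], [186, 186], [178, 184], [178, 190], [190, 203], [198, 203], [201, 192]] [np.float64(-41.4), np.float64(-133.4)]
pin? [[408.0, 302.0], [431.0, 284.0], [453.0, 313.0], [430.0, 331.0]] [ 0.2539 -0.3503] [0.092 0.108 0.091] [[0.27, -0.281], [0.324, -0.355], [0.238, -0.419], [0.184, -0.346]]
pin? [[296.0, 206.0], [313.0, 206.0], [313.0, 226.0], [296.0, 226.0]] [0.5287 0.0434] [0.054 0.064 0.054] [[0.56, 0.071], [0.562, 0.017], [0.497, 0.016], [0.496, 0.07]]
pin? [[320.0, 140.0], [342.0, 140.0], [342.0, 160.0], [320.0, 160.0]] [ 0.7493 -0.04  ] [0.072 0.068 0.072] [[0.782, -0.004], [0.784, -0.076], [0.716, -0.076], [0.714, -0.004]]
shift cm [  0.62 -29.46  -8.49] turn [ 0.    -0.119 -0.002] F [-0.4 -0.9 -0.5] P [0.42   0.0361 0.2149]
```

View pics/w3.png

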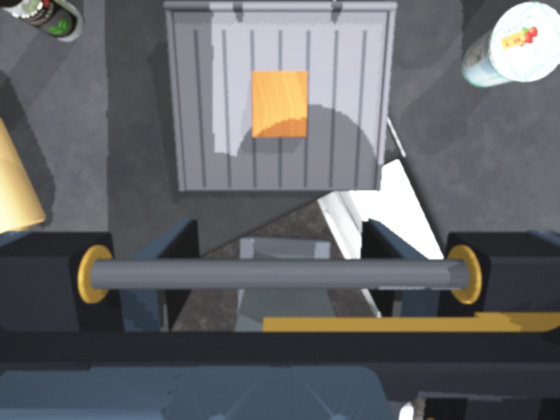

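The wedge sits square at (280,104) in the wrist view, exactly as predicted, midway between the side rims. Now the pin.

```bash
python3 - <<'E'
from h import *
shiftR([.37,.33,.27],R.from_euler('z',.394)*R.from_rotvec([np.pi,0,0]))
E
```

```text
shift cm [ -2.71 -29.62  -5.87] turn [ 0.02  -0.118 -0.339] F [-0.4 -0.9 -0.5] P [0.42   0.0361 0.2149]
```

Request:
step_arm --targets '[1,-1,-5,-3,0,-0.06,-0.05,1,-2,-11,-6,0.01,-0.12,-0.12,1,-2.7,-17,-6,0.02,-0.12,-0.2,1,-2.7,-23,-6,0.02,-0.12,-0.28,1,-2.7,-29,-6,0.02,-0.12,-0.34]'

```text
time: 10.3
position: [0.3697, 0.3263, 0.2715]
orientation: [0.98, 0.198, -0.001, 0.0]
contact_force: [1.5, -1.1, 0.6]
grip_width: 1.0
gripper_force: 0.0
```

Request:
step_arm --targets '[1,0,-0.6,0,0,0,0,1,0,-0.6,0,0,0,0,1,0,-0.6,0,0,0,0,1,0,-0.6,0,0,0,0,1,0,-0.6,0,0,0,0]'

```text
time: 10.92
position: [0.3679, 0.3287, 0.272]
orientation: [0.981, 0.196, -0.0, 0.0]
contact_force: [0.6, -0.3, -0.1]
grip_width: 1.003
gripper_force: 0.0
```

```bash
python3 - <<'E'
from h import *
s=snap('wrist','w4.png'); print(arm.state()['position'],np.round(s['world_from_camera'],3))
hsv=cv2.cvtColor(s['color'],cv2.COLOR_RGB2HSV); m=cv2.inRange(hsv,(10,50,120),(28,200,255)); m[225:]=0
mo=cv2.morphologyEx(m,cv2.MORPH_OPEN,np.ones((31,31),np.uint8))
for c in cv2.findContours(mo,cv2.RETR_EXTERNAL,cv2.CHAIN_APPROX_NONE)[0]:
    b=cv2.boxPoints(cv2.minAreaRect(c)); W=np.array([onz(s,*p,.032)[:2] for p in b]); print(b.round().tolist(),W.mean(0).round(4),np.linalg.norm(np.diff(W,axis=0),axis=1).round(3),W.round(3).tolist())
E
```

```text
[0.36782468 0.32885835 0.27200496] [[ 0.384  0.895  0.226  0.431]
 [-0.923  0.372  0.095  0.356]
 [ 0.001 -0.245  0.969  0.443]
 [ 0.     0.     0.     1.   ]]
[[513.0, 119.0], [559.0, 119.0], [559.0, 170.0], [513.0, 170.0]] [0.5294 0.0451] [0.057 0.065 0.059] [[0.545, 0.089], [0.567, 0.037], [0.514, -0.0], [0.491, 0.054]]
```

View pics/w4.png

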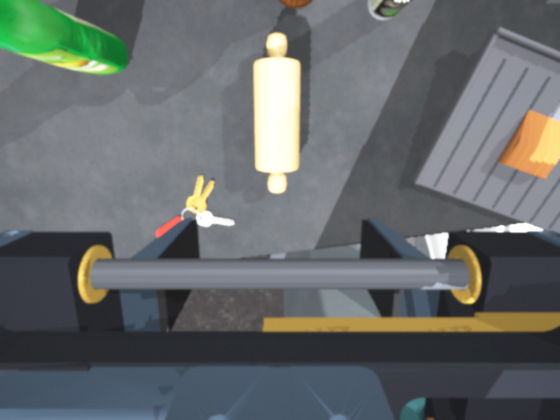

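The wrist view shows the pin upright in the image: barrel corners (254,58), (299,58), (300,172), (255,172), handle ends (277,34) and (278,192). Keys and soap bottle are off to the side.

```bash
python3 - <<'E'
from h import *
s=load('w4.png')
f=lambda u,v,z=.035: onz(s,u,v,z)
a,b=f(276.7,58),f(277.5,172); print(np.linalg.norm(a-b), f(254,115,.028)-f(299.5,115,.028))
h1,h2=f(277,33,.028),f(278,193,.028); print(np.linalg.norm(h1-h2))
for p,q in((a,b),(h1,h2)): print((p+q)/2, np.arctan2(*(p-q)[:2][::-1]))
s=load('t1.png')
c=((a+b)/2+(h1+h2)/2)/2; y=np.arctan2(*(a-b)[:2][::-1])
shiftR([c[0],c[1],.10],R.from_euler('z',.39)*R.from_rotvec([np.pi,0,0]))
E
```

```text
0.13499299201099052 [-0.02176451  0.0523594   0.        ]
0.19247545571692146
[0.43498637 0.3598426  0.035     ] 0.399545885384508
[0.43489376 0.35928863 0.028     ] 0.399065543731724
shift cm [ 7.39 -0.26 17.19] turn [0.    0.001 0.004] F [0.4 0.8 0.9] P [0.3678 0.3289 0.272 ]
```

Request:
step_arm --targets '[1,2,0,5,0,0,0,1,5,-0.2,9,0,0,-0.01,1,7.4,-0.2,13,0,0,-0.01,1,7.4,-0.2,17,0,0,-0.01,1,7.4,-0.2,19,0,0,-0.01]'

```text
time: 11.6
position: [0.4343, 0.3587, 0.0798]
orientation: [0.98, 0.201, -0.002, 0.001]
contact_force: [-0.0, -0.6, 0.2]
grip_width: 1.0
gripper_force: 0.0
```

Request:
step_arm --targets '[1,0,0,0,0,0,0,1,0,0,2,0,0,0,1,0,0,4,0,0,0,1,0,0,5,0,0,0,1,0,0,5,0,0,0]'

```text
time: 12.22
position: [0.4345, 0.3592, 0.0309]
orientation: [0.98, 0.201, -0.001, 0.001]
contact_force: [-0.3, -0.2, 0.8]
grip_width: 1.0
gripper_force: 0.0
```

```bash
python3 - <<'E'
from h import *
shiftR([.435,.360,.019],R.from_euler('z',.40)*R.from_rotvec([np.pi,0,0]))
E
```

```text
shift cm [ 0.09 -0.06  1.19] turn [0.001 0.003 0.005] F [-0.3 -0.2  0.8] P [0.4345 0.3592 0.0309]
```

Request:
step_arm --targets '[1,0,0,0.6,0,0,0,1,0,0,1.1,0,0,0,1,0,0,1.1,0,0,0,0.8,0,0,1.1,0,0,0,0.7,0,0,1.1,0,0,0]'

```text
time: 12.85
position: [0.435, 0.3595, 0.021]
orientation: [0.98, 0.201, -0.0, 0.0]
contact_force: [0.3, 0.3, 0.7]
grip_width: 0.81
gripper_force: 0.0
```

Request:
step_arm --targets '[0.5,0,0,0,0,0,0,0.5,0,0,0,0,0,0,0.5,0,0,0,0,0,0,0.5,0,0,0,0,0,0,0.5,0,0,0,0,0,0]'

```text
time: 13.48
position: [0.4349, 0.3595, 0.0208]
orientation: [0.98, 0.201, -0.001, 0.0]
contact_force: [-0.5, 0.8, 1.3]
grip_width: 0.61
gripper_force: 30.0
```

Request:
step_arm --targets '[0.5,0,0,-1,0,0,0,0.5,0,0,-3,0,0,0,0.5,0,0,-8,0,0,0,0.5,0,0,-14,0,0,0,0.5,0,0,-20,0,0,0]'

```text
time: 14.1
position: [0.4347, 0.3593, 0.224]
orientation: [0.98, 0.201, -0.0, 0.0]
contact_force: [0.0, 0.8, -4.4]
grip_width: 0.61
gripper_force: 30.0
```

```bash
cat >> h.py <<'E'
TP=RB*R.from_matrix(np.array([[0,1,0],[1,0,0],[0,0,-1.]]))
E
python3 - <<'E'
from h import *
st=arm.state();print(st['grip_width'],st['gripper_force'],st['q'].round(2))
shiftR([.50,.15,.25],R.from_euler('z',1.0)*R.from_rotvec([np.pi,0,0]))
shiftR(bpt(.04,0,.15),TP)
E
```

```text
0.6098442764854259 29.956338107585907 [0.65 0.15 2.01 0.   0.98 1.81]
shift cm [-2.25 21.81 -2.6 ] turn [-0.     0.001 -0.595] F [ 0.   0.8 -4.4] P [0.4347 0.3593 0.224 ]
shift cm [-1.61 33.69  4.83] turn [-0.105  0.074 -1.221] F [ 0.   0.8 -4.4] P [0.4347 0.3593 0.224 ]
```

Request:
step_arm --targets '[0.5,-0.5,4,-1,0,0,-0.13,0.5,-1,8,-2,0,0,-0.26,0.5,-1.5,12,-2,0,0,-0.4,0.5,-2,17,-2,0,0,-0.55,0.5,-2,22,-2,0,0,-0.7]'

```text
time: 14.72
position: [0.5033, 0.148, 0.2422]
orientation: [0.85, 0.527, -0.0, 0.0]
contact_force: [1.2, 0.5, -3.2]
grip_width: 0.609
gripper_force: 30.0
```

```bash
python3 - <<'E'
from h import *
shiftR(bpt(.046,0,.10),TP)
E
```

```text
shift cm [-6.59 10.11 11.55] turn [-0.117  0.031 -0.517] F [ 1.2  0.5 -3.2] P [0.5033 0.148  0.2422]
```

Request:
step_arm --targets '[0.5,-1.5,2,2,-0.03,0.01,-0.11,0.5,-3,4.5,4,-0.06,0.015,-0.22,0.5,-4.5,7,7,-0.09,0.02,-0.33,0.5,-6,9,10,-0.117,0.03,-0.44,0.5,-6.6,10.1,11.5,-0.117,0.03,-0.52]'

```text
time: 15.35
position: [0.5632, 0.044, 0.1254]
orientation: [0.685, 0.726, 0.042, 0.041]
contact_force: [-0.2, 0.8, -2.0]
grip_width: 0.61
gripper_force: 30.0
```

Request:
step_arm --targets '[0.5,0,0,0,0,0,0,0.5,0,0,0,0,0,0,0.5,0,0,0,0,0,0,0.5,0,0,0,0,0,0,0.5,0,0,0,0,0,0]'

```text
time: 15.98
position: [0.564, 0.0453, 0.1261]
orientation: [0.686, 0.725, 0.043, 0.041]
contact_force: [0.5, -0.1, -4.1]
grip_width: 0.608
gripper_force: 30.0
```

```bash
python3 - <<'E'
from h import *
shiftR(bpt(.043,0,.0205),TP)
s=snap('top','t5.png'); w=snap('wrist','w5.png')
im=w['color']; cv2.imwrite('pics/c5.png',np.hstack([cv2.resize(im,(400,300)),cv2.resize(s['color'][130:300,210:410],(400,300))])[:,:,::-1])
print(w['world_from_camera'][:3,3])
E
```

```text
shift cm [-0.13 -0.23  7.89] turn [-0.001  0.002 -0.002] F [ 0.5 -0.1 -4.1] P [0.564  0.0453 0.1261]
[0.53988154 0.11381583 0.29576026]
```

View pics/c5.png

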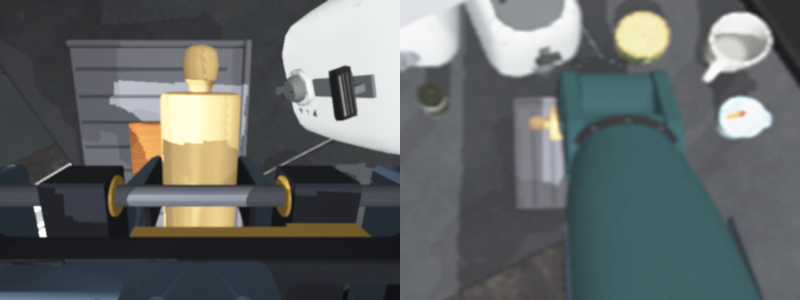

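The pin is held across the board, wedge visible beside it at (145,150) on the downhill side. The toaster is close on the uphill side, with its lever at (343,92) and knob at (297,88), so I'll check clearance before lowering.

```bash
python3 - <<'E'
from h import *
a=load('t1.png');b=load('w5.png')
def tri(p,q):
    o1,d1=ray(a,*p);o2,d2=ray(b,*q)
    t=np.linalg.lstsq(np.c_[d1,-d2],o2-o1,rcond=None)[0]; x,y=o1+d1*t[0],o2+d2*t[1]; return ((x+y)/2).round(3),np.linalg.norm(x-y).round(3)
print('lever',tri((284,162),(480,129)))
print('edge z0',onz(a,275,172,0),onz(a,275,172,.05))
print('w5 near edge',[onz(b,405,120,z).round(3).tolist() for z in(0,.05,.1,.15)])
# gripper body uphill extremity at final pose
for back in(.079,.2): print(bpt(.043+.089,0,.0205+back).round(3), bpt(.043+.089,.038,.0205+back).round(3))
E
```

```text
lever (array([0.676, 0.116, 0.123]), np.float64(0.002))
edge z0 [0.67798942 0.14076456 0.        ] [0.6642585  0.14078332 0.05      ]
w5 near edge [[0.694, 0.123, 0.0], [0.668, 0.122, 0.05], [0.642, 0.12, 0.1], [0.616, 0.118, 0.15]]
[0.65  0.049 0.137] [0.648 0.087 0.137]
[0.635 0.048 0.257] [0.633 0.086 0.257]
```

Clearance is about 26 mm in x and 29 mm in y, enough. Lowering.

Request:
step_arm --targets '[0.5,-0.1,-0.2,2,0,0,0,0.5,-0.1,-0.2,4,0,0,0,0.5,-0.1,-0.2,6,0,0,0,0.5,-0.1,-0.2,7,0,0,0,0.5,-0.1,-0.2,7.3,0,0,0]'

```text
time: 16.7
position: [0.5705, 0.0444, 0.0528]
orientation: [0.686, 0.725, 0.042, 0.041]
contact_force: [0.5, 1.0, -2.6]
grip_width: 0.607
gripper_force: 30.0
```

Request:
step_arm --targets '[0.5,0,0,0,0,0,0,0.5,0,0,0.1,0,0,0,0.5,0,0,0.2,0,0,0,0.5,0,0,0.3,0,0,0,0.5,0,0,0.3,0,0,0]'

```text
time: 17.32
position: [0.571, 0.0444, 0.0501]
orientation: [0.686, 0.725, 0.042, 0.041]
contact_force: [-0.6, -0.4, -3.0]
grip_width: 0.61
gripper_force: 30.0
```

```bash
python3 - <<'E'
from h import *
shiftR(bpt(.041,0,.0207),TP)
E
```

```text
shift cm [-0.01 -0.21  0.25] turn [-0.002  0.002 -0.002] F [-0.6 -0.4 -3. ] P [0.571  0.0444 0.0501]
```

Request:
step_arm --targets '[0.5,0,0,0.1,0,0,0,0.5,0,-0.05,0.15,0,0,0,0.5,0,-0.1,0.2,0,0,0,0.5,0,-0.1,0.2,0,0,0,0.5,0,-0.1,0.2,0,0,0]'

```text
time: 17.95
position: [0.5702, 0.0443, 0.0481]
orientation: [0.686, 0.725, 0.042, 0.041]
contact_force: [-0.3, 0.9, -3.0]
grip_width: 0.61
gripper_force: 30.0
```

Request:
step_arm --targets '[0.5,0,0,0.05,0,0,0,0.5,0,0,0.05,0,0,0,0.5,0,0,0.05,0,0,0,0.5,0,0,0.05,0,0,0,0.5,0,0,0.05,0,0,0]'

```text
time: 18.58
position: [0.5704, 0.0443, 0.0477]
orientation: [0.686, 0.725, 0.042, 0.041]
contact_force: [-1.5, 0.8, 5.9]
grip_width: 0.61
gripper_force: 30.0
```

Request:
step_arm --targets '[0.5,0,-0.05,-0.03,0,0,0,0.5,0,-0.1,-0.03,0,0,0,0.5,0,-0.1,-0.03,0,0,0,0.5,0,-0.1,-0.03,0,0,0,0.5,0,-0.1,-0.03,0,0,0]'

```text
time: 19.2
position: [0.5693, 0.0443, 0.0477]
orientation: [0.686, 0.725, 0.042, 0.041]
contact_force: [0.8, 0.2, 0.1]
grip_width: 0.608
gripper_force: 30.0
```

Request:
step_arm --targets '[0.5,0,-0.05,0,0,0,0,0.5,0,-0.1,0,0,0,0,0.5,0,-0.1,0,0,0,0,0.5,0,-0.1,0,0,0,0,0.5,0,-0.1,0,0,0,0]'

```text
time: 19.82
position: [0.5682, 0.0443, 0.0476]
orientation: [0.686, 0.725, 0.042, 0.041]
contact_force: [2.4, -0.1, 0.3]
grip_width: 0.608
gripper_force: 30.0
```

Now at the ramp (about 2 N uphill reaction). Releasing in small steps.

Request:
step_arm --targets '[0.63,0,0,0,0,0,0,0.65,0,0,0,0,0,0,0.67,0,0,0,0,0,0,0.7,0,0,0,0,0,0,0.74,0,0,0,0,0,0]'

```text
time: 20.45
position: [0.5683, 0.0443, 0.0476]
orientation: [0.686, 0.725, 0.042, 0.041]
contact_force: [-0.1, -0.6, 0.1]
grip_width: 0.739
gripper_force: 0.0
```

```bash
python3 - <<'E'
from h import *
w=snap('wrist','w6.png'); w0=load('w5.png'); shiftR(bpt(.04,0,.0207),TP)
cv2.imwrite('pics/c6.png',w['color'][:300,:,::-1])
E
```

```text
shift cm [-0.01 -0.01  0.02] turn [-0.002  0.002 -0.002] F [ 0.7  0.4 -0.5] P [0.5682 0.0442 0.0476]
```

View pics/c6.png

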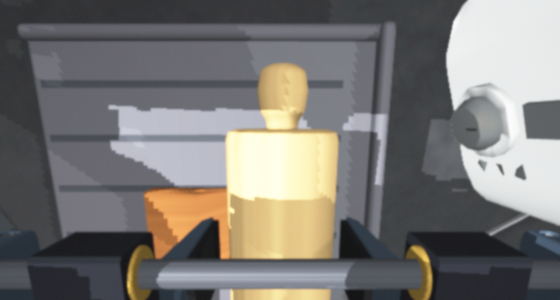

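The pin sits square across the board (barrel x 227–338), with the wedge at (180,220) against its downhill side; fingers are clear. Retreating along the board normal.

Request:
step_arm --targets '[0.8,0,0,0,0,0,0,0.84,0,0,-0.5,0,0,0,0.84,0,0,-2,0,0,0,0.84,0,0,-5,0,0,0,0.84,0,0,-10,0,0,0]'

```text
time: 21.12
position: [0.5555, 0.0437, 0.1478]
orientation: [0.686, 0.725, 0.042, 0.041]
contact_force: [0.9, 0.5, 0.4]
grip_width: 0.838
gripper_force: 0.0
```

Request:
step_arm --targets '[0.84,0,-3,-4,0,0,0,0.84,0,-8,-6,0,0,0,0.84,0,-13,-8,0,0,0,0.84,0,-15,-10,0,0,0,0.84,0,-15,-10,0,0,0]'

```text
time: 21.75
position: [0.3958, 0.0351, 0.2303]
orientation: [0.686, 0.725, 0.044, 0.043]
contact_force: [0.6, -0.6, -0.7]
grip_width: 0.84
gripper_force: 0.0
```

```bash
python3 - <<'E'
from h import *
t=snap('top','t7.png');w=snap('wrist','w7.png');s=snap('scene','s7.png')
cv2.imwrite('pics/c7.png',np.hstack([cv2.resize(w['color'],(400,300)),cv2.resize(s['color'][160:260,200:333],(400,300),interpolation=cv2.INTER_CUBIC)])[:,:,::-1])
print('pred pin ends px wrist', [(proj(w,bpt(.04,y,.028))*[400/560,300/420]).round().tolist() for y in(-.095,.095)],[(proj(w,bpt(x,y,0))*[400/560,300/420]).round().tolist() for x,y in((-.035,.03),(-.035,-.03),(0,0))])
print('scene',[((proj(s,bpt(.04,y,.028))-[200,160])*3).round().tolist() for y in(-.095,.095)])
E
```

```text
pred pin ends px wrist [[286.0, 185.0], [297.0, 69.0]] [[242.0, 111.0], [241.0, 145.0], [262.0, 128.0]]
scene [[247.0, 64.0], [172.0, 135.0]]
```

View pics/c7.png

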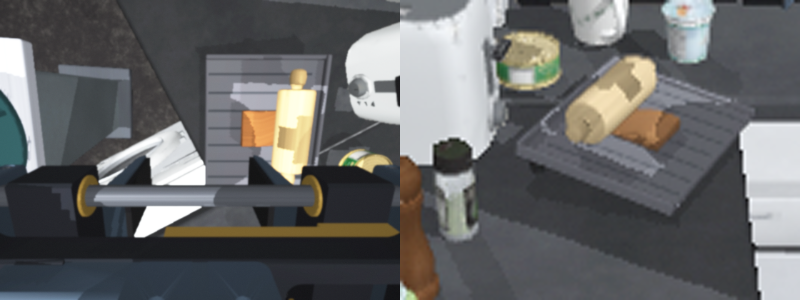

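The pin lies on the board against the wedge: its handle end is at (299,69) against a predicted (297,69), and the wedge is at (258,128), centred on it. Nothing else has moved, and the arm is clear.

```bash
python3 -c "
from bench import arm
print(arm.close_job())"
```

```text
the job is handed in; nothing more can be done
None
```

The job is handed in at about 22 s: the wedge sits square on mid-board with its thin edge uphill, and the pin lies across the board, centred and resting against its ramp; the final pictures show nothing else disturbed (the verdict was not shown to me).

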